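# Bring the valve of a trolley wheel to twelve o'clock

### The arm

A 6-joint arm with a two-finger parallel gripper is mounted at the origin on the work surface; the furniture and walls round the work are solid. World frame = base frame: x ahead of the robot, y to its left, z up, the work surface at z = 0. Lengths are in m, angles in rad, forces in N, time in s.
With the tool pointing down it reaches from about 0.325 to 0.775 m from the base axis. Payload 5.5 kg.
Tool frame: the origin (TCP) lies on the mounting face of the last link; the fingertips stand 173 mm ahead of it and the grasp point (between the pads) lies pinch_z ahead of it (pinch_z is the distance from the TCP to the grasp point, in m); z points along the fingers, y is the line along which they close (so a half turn about z gives the same grasp; the last joint's range is limited). The gripper opens to 85 mm and grips with 20 to 120 N. Pads are 22 mm wide; open, the fingers measure 114 mm over their backs; the gripper's body (76 mm by 85 mm) begins 54 mm behind the grasp point. The pads swing forward as they close: fully open they stand 13 mm farther back than shut.
Start: joints at [1.284, 0.091, 1.231, -0, 1.82, -0.057], TCP at [0.137, 0.584, 0.405] pointing down, gripper open.
Joint ranges: [-2.87, 2.87], [-0.86, 2.18], [0.17, 2.46], [-1.51, 4.65], [0.06, 2.69], [-2.65, 2.65]. Speed limits (rad/s): [2.57, 2.57, 3.01, 3.14, 3.14, 3.14].

### API

Orientations are given as a rotation vector (axis times angle).
In Python, from rig import * gives the robot as it stands. Calls block until the motion is done:
- move_to(position, orientation): joint-space move of the TCP to a pose.
- move_l(position, ori=None, feed=0.15, threshold=None): straight line of the TCP; ori=None keeps the orientation; feed is the mean speed in m/s. With threshold (N) it stops when the force on the tool has changed by that much, and returns True; else False.
- move_j(angles): joint-space move.
- move_gripper(opening): finger opening in m; the grip force is fixed at half the most; returns when the fingers have stopped.
- hold(seconds).
- solve_ik(position, orientation): joint angles nearest the present ones, or None.
- state(): the state.
- capture(name): name is "side" or "top" or "wrist"; returns a dict with "frame" (480x640x3 uint8, blue, green, red), "range_z" (480x640 float32, m along the optical axis (not along the pixel's ray), 0 where there is no reading), "vfov" (degrees; the focal length in pixels is half the picture's height over the tangent of half this angle, whatever the lens; pixels are square), "cx", "cy" (the principal point, pixels), "k1" (the pictures are not rectified: a ray, as slopes to the right and down, at radius r is drawn at 1 + k1 r^2 times it, then the intrinsics apply), "view" (4x4, takes a point from world to camera coordinates). Camera axes: x right, y down, z forward; pixel columns grow to the right and rows downward; lengths in m; the calibration is good to about 2 mm. A picture is of the moment at which its call begins.
A pose or a line that the arm cannot do raises Unreachable and nothing moves.
- close_job(): hands the job in; it is judged then, once.
The state is a dict: "time": time; "joint_pos": joint angles; "joint_velocities": joint speeds; "joint_efforts": joint torques, N m; "ee_pos": TCP position; "tool_rot": TCP orientation; "contact_force": force on the tool from outside, world axes, zero at the start; "wrist_torque": the same for the moment, N m; "gripper_width": finger opening in m; "gripper_force": force on a finger pad.
Only numpy, scipy, OpenCV 4.12 (cv2) and the standard library are available. Lean on these libraries where they do the work, as an engineer would, in place of code of your own. Each camera call takes 0.05 s, during which the arm holds its last target. There are 200 camera calls.

### The job

The pneumatic trolley wheel on the leaning stand is to be pumped up next: reaching in between the bars of its front guard, push its spokes round with a fingertip, one after another as needed and either way round, until the valve stem stands at the top of the wheel, straight above the hub and in line with the stand's pointer, then leave the wheel at rest. Push only on the spokes and gently; do not grip them, keep off the tyre and the valve stem, and leave the loose things round the stand where they lie.

Things in the scene. Friction and masses are not known exactly. Their poses are not given: they have to be found in the camera images.
- stand: Fixed grey wheel stand: base plate 200x170x12 mm, a post behind the wheel and a stub axle. Origin on the table top under the hub; -x points to the wheel's front (roughly to the robot), y to the left, z up. The wheel leans back 45 degrees: in this frame the axle's front end points along (-0.707, 0, 0.707), and from the hub to twelve o'clock is (0.707, 0, 0.707).
- hub (a point): Centre of the wheel, on the axle in the wheel's middle plane, 160 mm above the stand's origin; does not turn. A fixed guard of three steel bars, 8 to 10 mm thick, spreads from the axle's front end, 22 to 31 mm in front of the middle plane, at 75 degrees left and right of twelve o'clock and at six o'clock, out past the tyre (154 mm from the axle): the fingertip must stay between two bars.
- pointer_tip (a point): Front end of the stand's pointer, the fixed mark of twelve o'clock: 166 mm up the wheel from the axle, 17 mm behind the middle plane. The pointer is a steel bar 10 mm thick that runs up behind the wheel, 62 mm behind the middle plane, and hooks forward past the tyre. Nothing else stands behind the upper spokes: 50 mm are free behind the middle plane.
- wheel (a joint): Wheel angle, rad: 0 (or any whole turns of 6.283) with the valve at twelve o'clock; grows counter-clockwise seen from the robot (valve going from the top to the left, +y of the stand). Starts with the valve in the lower part, 1.75 to 4.53. Turns both ways, no stop within a turn. Bearing drag of about 0.15 N m holds it wherever it is left; it hardly coasts.
- spokes: Hub (48 mm across, 24 mm behind to 18 mm in front of the middle plane) and five grey spokes at 36, 108, 180, 252, 324 degrees from the valve, turning with the wheel. A spoke is 12 mm wide, 14 mm thick along the axle, with a 30 mm wide foot from 96 mm outwards; gap between two at 65 mm from the axle: 64 mm. Origin at the hub centre, x axis towards the valve, z along the axle to the front.
- tyre: Black rubber tyre with grey rim, 280 mm outside diameter, 28 mm thick, turning with the wheel; rim's inner edge 107 mm from the axle. Origin and axes as spokes.
- valve: Valve stem, steel with a rubber foot and a brass end, 9 to 13 mm thick, in the middle plane, standing inwards from the rim towards the hub midway between two spokes; it reaches from the rim to 78 mm from the axle. Origin at the hub centre, x axis towards the valve.
- valve_tip (a point): Brass end of the valve stem, 78 mm from the axle.
- hammer: Loose bystander: light hammer with wooden shaft, 212x95x25 mm, lying left of the stand. Origin under its middle.
- tape_roll: Loose bystander: roll of tape, 98 mm across, 25 mm high, lying right of the stand, to the front. Origin under its middle.
- bottle: Loose bystander: brown dropper bottle, 33 mm across, 102 mm high, standing right of the stand. Origin under its middle.
- pliers: Loose bystander: red-handled pliers, 161x56x12 mm, lying in front of the stand. Origin under its middle.

How it is judged:
On the way:
1. a fingertip pushes a spoke and the wheel turns (contact force between the fingers and spokes above 0.3 N and (velocity of joint wheel above 0.05 rad/s or velocity of joint wheel below -0.05 rad/s)), for 0.04 s.
At the end, for the whole second after the job is handed in: The valve stem is at the top of the wheel, its end within 11 mm (8 degrees) to either side of straight above the hub, the wheel is at rest, and the loose things lie within 20 mm of where they were (y of valve_tip in the frame of stand between -0.011 and 0.011 m and z of valve_tip in the frame of stand above 0.2 m and velocity of joint wheel between -0.05 and 0.05 rad/s and distance of each of hammer, tape_roll, bottle, pliers from where it was at the start of the episode below 0.02 m); the robot touches nothing.
It fails at once if the valve stem is pushed (over 3 N) (contact force between any of the fingers, the arm and valve above 3 N).
It fails at once if the tyre or rim is pushed (over 8 N) (contact force between any of the fingers, the arm and tyre above 8 N).
It fails at once if the spokes are gripped or pushed roughly (over 40 N) (contact force between any of the fingers, the arm and spokes above 40 N).
It fails at once if a loose bystander is shifted by more than 20 mm, tipped or lifted (distance of any of hammer, tape_roll, bottle, pliers from where it was at the start of the episode above 0.02 m or angle between bottle's own z axis and vertical above 0.5 rad).
It also fails if it takes over 48 s, if anything falls off the work surface, if the arm or the gripper's body presses on something with over 40 N, if the wrist force passes 120 N, or if a joint passes its speed limit or range.

## Working session

There is one attempt and no reset: what is moved stays moved. The work goes in short steps, each a Python script; the robot and the scene stay as the last script left them, time stands still between calls to the robot, and variables do not carry over. Pictures are saved under pics/ and viewed, at most 10 in all, crops included, and the job is handed in when it is done.

```bash
mkdir -p pics; cat > cap.py <<'E'
from rig import *
import cv2,numpy as np
print(state())
for n in("side","top"):
    c=capture(n); cv2.imwrite(f"pics/{n}0.png",c["frame"]); np.savez(f"{n}0.npz",**c)
    print(n,c["vfov"],c["cx"],c["cy"],c["k1"],np.round(c["view"],3).tolist())
E
python3 cap.py
```

```text
{'time': 0.0, 'joint_pos': array([ 1.28430338e+00,  9.18541033e-02,  1.23186135e+00,  3.74411439e-05,
        1.81978302e+00, -5.66575388e-02]), 'joint_velocities': array([ 0.00109892, -0.00056052,  0.0005793 ,  0.00014737, -0.00065703,
       -0.0007145 ]), 'joint_efforts': array([ 1.01860328e-04, -4.58741069e+01, -4.18020630e+01,  7.46879346e-05,
        1.17061703e-02, -2.41496593e-06]), 'ee_pos': array([0.13667838, 0.58428692, 0.40356724]), 'tool_rot': array([-3.60174605e-01, -3.12051293e+00,  2.93963194e-03]), 'contact_force': array([-0.5913354 ,  0.26773573,  0.25967783]), 'wrist_torque': array([-0.02420401, -0.01175167,  0.00516431]), 'gripper_force': 0.0, 'gripper_width': 0.08511025390643254}
side 45.68821137521253 324.4960301831844 235.44553597911542 -0.026996319821051842 [[0.998, -0.066, 0.002, -0.522], [-0.042, -0.658, -0.752, 0.149], [0.051, 0.75, -0.66, 1.304], [0.0, 0.0, 0.0, 1.0]]
top 52.24147283200288 334.9071769714954 239.26652949430263 -0.014223943530717657 [[0.026, -1.0, 0.015, -0.047], [-0.996, -0.027, -0.087, 0.551], [0.087, -0.013, -0.996, 1.09], [0.0, 0.0, 0.0, 1.0]]
```

View pics/side0.png

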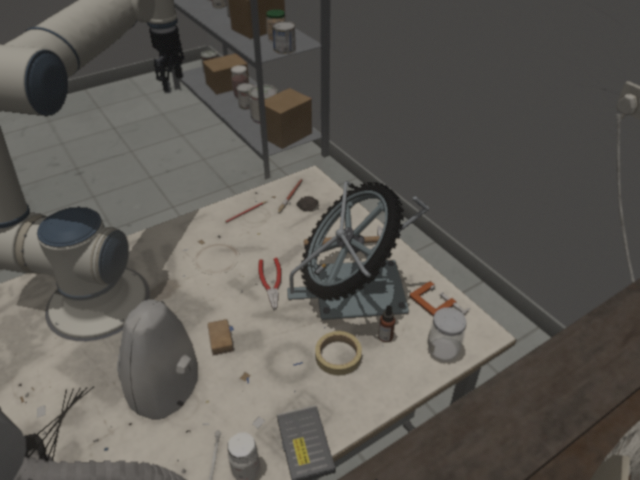

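View pics/top0.png

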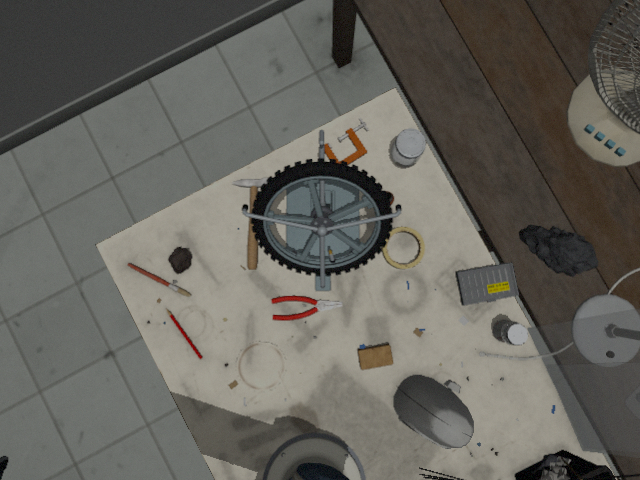

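```bash
cat > h.py <<'E'
import numpy as np,cv2
def K(c):
    f=240/np.tan(np.radians(float(c["vfov"]))/2); return np.array([[f,0,float(c["cx"])],[0,f,float(c["cy"])],[0,0,1]]),np.array([float(c["k1"]),0,0,0,0.])
def cloud(c):
    k,d=K(c); g=np.stack(np.meshgrid(np.arange(640),np.arange(480)),-1).reshape(-1,1,2).astype(np.float64)
    s=cv2.undistortPoints(g,k,d).reshape(480,640,2); z=c["range_z"]
    p=np.dstack([s[...,0]*z,s[...,1]*z,z]); V=np.linalg.inv(c["view"])
    return p@V[:3,:3].T+V[:3,3]
def proj(c,P):
    k,d=K(c); V=c["view"]; shp=P.shape[:-1]
    return cv2.projectPoints(P.reshape(-1,3).astype(np.float64),cv2.Rodrigues(V[:3,:3])[0],V[:3,3],k,d)[0].reshape(*shp,2)
def axes(yaw):
    f=np.array([np.cos(yaw),np.sin(yaw),0]); l=np.array([-np.sin(yaw),np.cos(yaw),0]); z=np.array([0,0,1.]); s=.5**.5
    return l,(f+z)*s,(z-f)*s   # left, up-wheel, front normal
def rect(c,H,yaw,off=0.,R=.18,N=560):
    l,u,n=axes(yaw); a=np.linspace(-R,R,N); X,Y=np.meshgrid(-a,-a)  # image right = robot right, top=12
    P=H+X[...,None]*l+Y[...,None]*u+off*n
    m=proj(c,P).astype(np.float32); return cv2.remap(c["frame"],m[...,0],m[...,1],cv2.INTER_LINEAR)
E
cat > fit.py <<'E'
from h import *
from scipy.optimize import least_squares
c=dict(np.load("top0.npz")); p=cloud(c); fr=c["frame"].max(-1)
m=(fr<60)&(p[...,2]>.035)&(p[...,2]<.3)&(c["range_z"]>0)
m[:,:240]=0;m[:,405:]=0;m[:150]=0;m[285:]=0
P=p[m]; print(len(P),P.mean(0),np.ptp(P,axis=0))
h0=np.median(P,0)
def res(q):
    l,u,n=axes(q[2]); d=P-[q[0],q[1],.16]; r=np.hypot(d@l,d@u); nn=d@n
    return np.hypot(r-.126,nn)-.014
s=least_squares(res,[h0[0],h0[1],0],loss="soft_l1",f_scale=.003); print(s.x,np.median(abs(s.fun)))
np.save("pose.npy",s.x); H=np.array([s.x[0],s.x[1],.16])
# checks: pointer tip & side view
l,u,n=axes(s.x[2])
T=H+.166*u-.017*n; print("pointer px",proj(c,T),"apex",proj(c,H+.026*n))
c2=dict(np.load("side0.npz"))
cv2.imwrite("pics/rect.png",cv2.resize(np.hstack([rect(c,H,s.x[2]),rect(c2,H,s.x[2])]),(800,400)))
E
python3 fit.py
```

```text
4354 [ 0.59400041 -0.00444865  0.19086759] [0.21265881 0.30562749 0.21815839]
[ 0.57454632 -0.00296064  0.03120289] 0.0014194528214416264
pointer px [320.56004011 143.749536  ] apex [321.40402146 229.9091364 ]
```

View pics/rect.png

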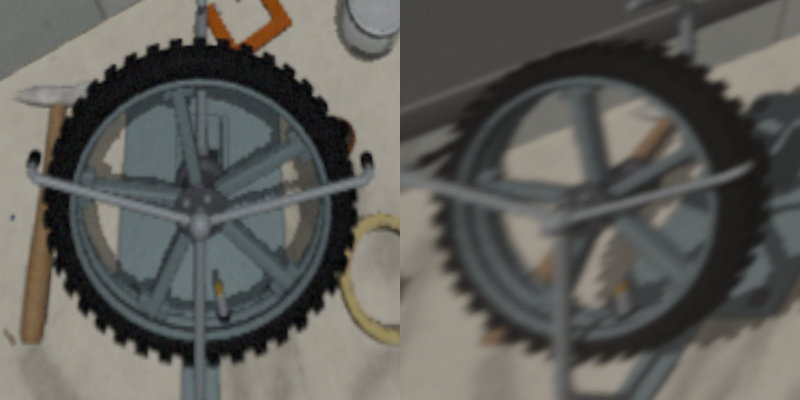

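```bash
cat > m.py <<'E'
from h import *
from rig import *
from scipy.spatial.transform import Rotation as Rn
q=np.load("pose.npy"); H=np.array([q[0],q[1],.16]); l,u,n=axes(q[2]); S=-1
def pose(th,d,r=.051):
    t=np.radians(th); e=np.cos(t)*u+np.sin(t)*l
    y=S*e; z=-n; R=np.column_stack([np.cross(y,z),y,z])
    return H+r*e+(d+.173)*n, Rn.from_matrix(R).as_rotvec()
def go(th,d,feed=.1,thr=None):
    p,o=pose(th,d); return move_l(p,o,feed=feed,threshold=thr)
def sweep(a,b,feed=.05,d=-.014):
    k=max(1,int(np.ceil(abs(b-a)/20)))
    for t in np.linspace(a,b,k+1)[1:]:
        hit=go(t,d,feed,20); s=state(); f=s["contact_force"]
        print(round(t),hit,np.round([f@l,f@u,f@n],1),round(s["time"],2))
        if hit: return True
def push(a,b):
    print("in",go(a,-.014,.08,12)); 
    r=sweep(a,b); 
    go(b-4,-.014,.05); go(b-4,.05,.12); print(state()["time"]); return r
E
python3 - <<'E'
import m
from m import *
for m.S in(1,-1):
    for t,d in((-25,.08),(-25,-.014),(-43,-.014),(0,-.014),(45,-.014),(45,.05)):
        j=solve_ik(*pose(t,d)); print(m.S,t,d,None if j is None else np.round(j,2))
E
```

```text
1 -25 0.08 [-0.21 -0.75  2.04  0.2   1.08  0.17]
1 -25 -0.014 [-0.17 -0.53  2.02  0.19  0.88  0.17]
1 -43 -0.014 [-0.21 -0.54  2.04  0.22  0.88  0.44]
1 0 -0.014 [-0.11 -0.52  2.02  0.13  0.87 -0.19]
1 45 -0.014 [-0.02 -0.55  2.06  0.05  0.86 -0.85]
1 45 0.05 [-0.03 -0.71  2.07  0.05  1.   -0.85]
-1 -25 0.08 None
-1 -25 -0.014 None
-1 -43 -0.014 None
-1 0 -0.014 None
-1 45 -0.014 [-0.02 -0.55  2.06  0.05  0.86  2.29]
-1 45 0.05 [-0.03 -0.71  2.07  0.05  1.    2.29]
```

```bash
sed -i 's/S=-1/S=1/' m.py; python3 - <<'E'
from m import *
move_gripper(0.0)
j=solve_ik(*pose(-25,.06)); j0=np.array(j); j0[0]=1.0
move_j(j0); move_j(j); print(state()["time"],state()["contact_force"])
cv2.imwrite("pics/w1.png",capture("wrist")["frame"])
E
```

```text
4.025 [-0.80943838 -0.68585595 -0.72636311]
```

View pics/w1.png

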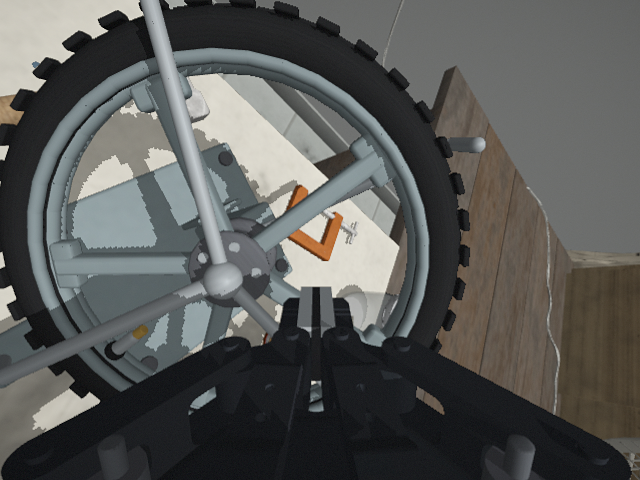

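```bash
sed -i 's/r=.051/r=.054/; s/-\.014/-.008/g' m.py; python3 - <<'E'
from m import *
print("in",go(-25,-.008,.06,8), state()["contact_force"], (state()["ee_pos"]-H)@n-.173)
sweep(-25,-5); c=capture("wrist"); cv2.imwrite("pics/w2.png",c["frame"])
E
```

```text
in False [ 0.14386418  0.26367906 -0.37589911] -0.007594186733583835
-5 False [ 0.  -0.5  0.3] 5.88
```

View pics/w2.png

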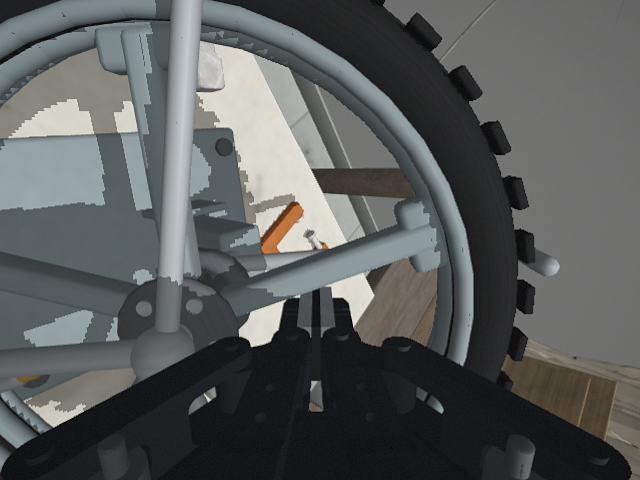

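```bash
python3 - <<'E'
from m import *
if not sweep(-5,45):
    go(41,-.008,.05); go(41,.045,.12); go(-43,.045,.15); print(state()["time"])
c=capture("top"); cv2.imwrite("pics/t3.png",np.hstack([rect(c,H,q[2],N=400),rect(capture("side"),H,q[2],N=400)]))
E
```

```text
12 False [-1.   0.4  0.5] 6.4
28 False [-1.3  0.3  0.3] 6.87
45 False [-0.4  1.1 -0.2] 7.33
9.7917
```

View pics/t3.png

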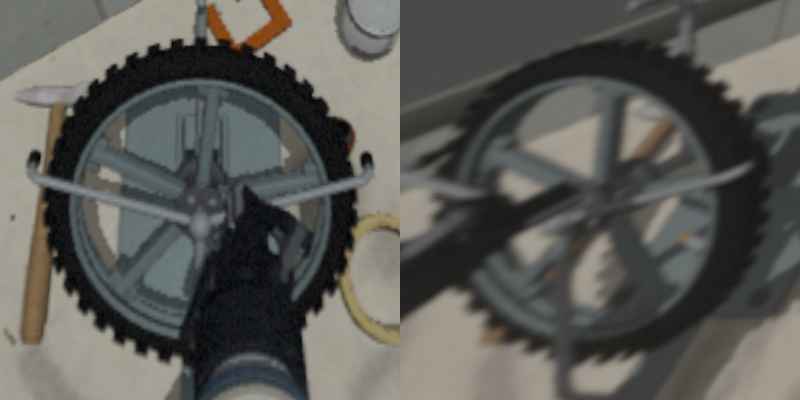

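```bash
python3 - <<'E'
from m import *
print("in",go(-42,-.008,.07,8))
if not sweep(-42,45):
    go(41,-.008,.05); go(41,.045,.12); go(-43,.045,.15); print(state()["time"])
print("in",go(-42,-.008,.07,8))
if not sweep(-42,10):
    go(6,-.008,.05); go(6,.045,.12);
j=np.array(state()["joint_pos"]); j[0]=0.75; move_j(j); print(state()["time"])
c=capture("top"); np.savez("t4.npz",**c); cv2.imwrite("pics/t4.png",np.hstack([rect(c,H,q[2],N=400),rect(capture("side"),H,q[2],N=400)]))
E
```

```text
in False
-25 False [-0.4  0.2 -0.3] 11.28
-7 False [-1.3  0.1  0.8] 11.75
10 False [-1.1  1.4  1.1] 12.22
28 False [-0.8  0.6  0.6] 12.7
45 False [-0.1  0.2  0.2] 13.18
15.6333
in False
-25 False [-0.8 -0.   0.6] 17.02
-7 False [-0.5  0.1  1.8] 17.49
10 False [-0.1  0.1  0.9] 17.97
20.5417
```

View pics/t4.png

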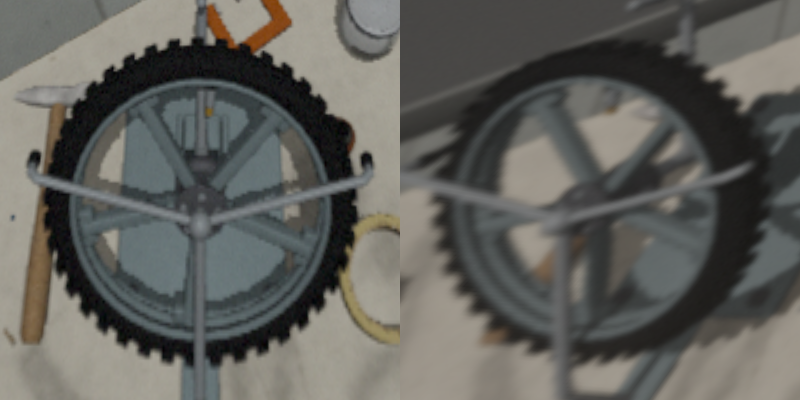

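```bash
python3 - <<'E'
from m import *
j=solve_ik(*pose(3,.05)); move_j(j); print("in",go(3,-.008,.06,8))
if not sweep(3,14.5,.03):
    go(8,-.008,.05); go(4,.05,.12)
j=np.array(state()["joint_pos"]); j[0]=0.75; move_j(j); print(state()["time"])
c=capture("top"); a=rect(c,H,q[2],R=.13,N=400); cv2.imwrite("pics/t5.png",np.hstack([a,cv2.resize(c["frame"][100:300,220:420],(400,400))]))
E
```

```text
in False
14 False [-1.6  0.7  0.9] 24.01
26.65
```

View pics/t5.png

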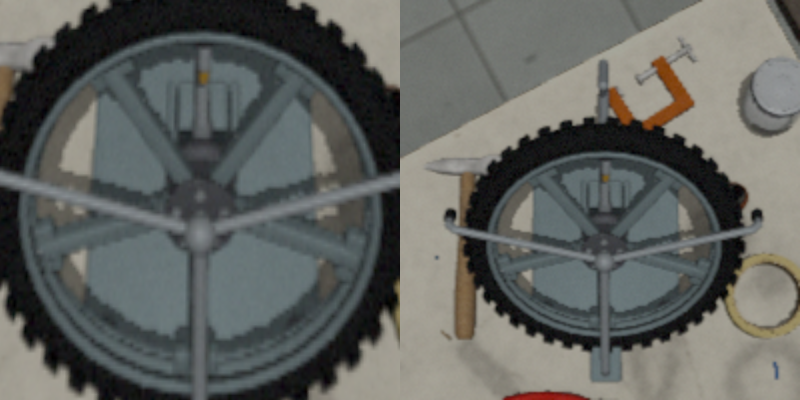

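```bash
python3 -c "
from rig import *
print(close_job())"
```

```text
the job is handed in; nothing more can be done
None
```

The valve stem now stands at twelve o'clock, about 1–2° off by the last picture (8° allowed). The wheel is at rest, the arm is clear of it, the loose things look undisturbed, and the job was handed in at about 27 s; no verdict came back.

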